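# Roll the hardened roller up the draining gutter, past the catch

### The arm

A 7-joint arm with a two-finger parallel gripper is mounted at the origin on the work surface. World frame = base frame: x ahead of the robot, y to its left, z up, the work surface at z = 0. Lengths are in m, angles in degrees, forces in N, time in s.
With the tool pointing down it reaches from about 0.425 to 0.875 m from the base axis. Payload 4.7 kg.
Tool frame: the origin (TCP) lies midway between the tips of the shut fingers; the grasp point (between the pads) lies env.grip_point_offset behind it (env.grip_point_offset is the distance from the TCP to the grasp point, in m); z points along the fingers, y is the line along which they close (so a half turn about z gives the same grasp; the last joint's range is limited). The gripper opens to 87 mm and grips with 3 to 60 N. Pads are 19 mm wide; open, the fingers measure 117 mm over their backs; the gripper's body (75 mm by 190 mm) begins 51 mm behind the grasp point.
Start: joints at [-62.848, 18.392, -4.016, 83.108, 1.295, 78.541, -3.26], TCP at [0.288, 0.582, 0.223] pointing down, gripper open.
Joint ranges: [-163.93, 163.93], [-17.29, 119.83], [-79.2, 71.16], [3.27, 140.29], [-89.18, 269.18], [5.43, 117.66], [-154.24, 154.24]. Speed limits (degrees/s): [147.25, 147.25, 180, 180, 180, 180, 180].

### API

Orientations are given as [roll, pitch, yaw] about the fixed x, y, z axes, in that order (R = Rz(yaw) Ry(pitch) Rx(roll)).
In Python, from cell import env gives the robot as it stands.
- The arm moves only by the shell command python3 -m creep 'ROWS' [FORCE]. ROWS is a JSON object of lists of equal length, an entry for each row: "translation": the shift along the tool's x, y, z in units of 0.08 m (1.0 is 0.08 m), a list of three; "turn": the turn, a rotation vector about the tool's x, y, z in units of 180 degrees (1.0 is 180 degrees), a list of three; "grip": the opening, from 0 (shut) to 1 (fully open). In form: {"translation": [[x, y, z], ...], "turn": [[ax, ay, az], ...], "grip": [grip, ...]}. A call has 1 to 5 rows; each row shifts and turns the commanded pose from where the row before left it, along the tool's axes as they then stand; what a row does not reach is not made up. A row lasts 1/8 s, in which the tool goes at most 62.5 mm and 10.7 degrees, less where a joint would pass 70% of its speed; a pose out of reach is approached as far as the arm can. A call with a number of a shift or a turn outside -1 to 1 is refused whole. A call with a gripper value outside its range is refused whole. The fingers move at their own pace and stop on an object; FORCE is the grip in N (left out, the last holds). Time passes only in rows, so rows that do not move let the fingers close. It gives the time, the measured TCP pose, the force, the opening and the grip force at its end, in the units of the state.
- env.get_obs(): the state, without advancing time (a new reading comes with each control period).
- env.read_camera(name): name is "side" or "top"; returns a dict with "frame" (384x512x3 uint8, red, green, blue), "z_map" (384x512 float32, m along the optical axis (not along the pixel's ray), 0 where there is no reading), "K" (3x3 intrinsics, pixels), "D" ([k1, k2, p1, p2, k3] as OpenCV has them; the pictures are not rectified), "rvec" (rotation vector, rad) and "tvec" (3), from world to camera coordinates, as OpenCV has them. Camera axes: x right, y down, z forward; pixel columns grow to the right and rows downward; lengths in m; the calibration is good to about 2 mm. A picture is of the moment at which its call begins.
- env.sign_off(): hands the job in; it is judged then, once.
The state is a dict: "time_s": time; "qpos": joint angles; "joint_velocities": joint speeds; "effort": joint torques, N m; "tool_pos": TCP position; "tool_rot": TCP orientation; "force": force on the tool from outside, world axes, zero at the start; "wrist_torque": the same for the moment, N m; "grip_width": finger opening in m; "grasp_force": force on a finger pad.
Only numpy, scipy, OpenCV 4.12 (cv2) and the standard library are available. Lean on these libraries where they do the work, as an engineer would, in place of code of your own. Each camera call takes 0.05 s, during which the arm holds its last target. There are 200 camera calls.

### The job

A freshly hardened roller lies at the foot of the sloped draining gutter. With a fingertip, gently push it so that it rolls up the gutter and over the spring-up catch to the end plate, then take the finger away and leave the roller parked there, held by the raised catch so that it cannot roll back. Do not grip the roller or lift it out of the gutter, do not shove it hard, and leave the things around it on the bench alone.

Things in the scene. Friction and masses are not known exactly. Their poses are not given: they have to be found in the camera images.
- gutter: Sloped open gutter of dark steel, 325 mm long, fixed on legs, rising at 10 degrees from a drip pan. Origin: mid-length, mid-width, on the floor's upper surface, 105 mm above the bench. x runs uphill along the floor (tilted with it), y across, z square to the floor. Side walls 50 mm apart inside, 4 mm thick, 18 mm high above the floor. End plate at the top 5 mm thick, 40 mm high.
- roller: The work: solid steel roller, 50 mm diameter, 44 mm wide, 16 mm bore; about 0.6 kg, oily (friction about 0.25). Lies crosswise in the gutter at its foot, centre at gutter x = -135 mm. Origin at its centre, 25 mm above the floor; y is its axis; x, z turn as it rolls. Unheld, it rolls back down. Its centre is at gutter x = +110 mm against the end plate, +96 mm resting back on the raised catch.
- spare_roller: A second, identical roller standing on end on the bench beside the gutter; not to be touched. Origin: centre of its underside, 44 mm tall.
- horseshoe: Loose horseshoe lying on the bench, about 110 mm long, 8 mm thick; not to be touched. Origin: middle of the underside.
- hammer: Loose hammer lying on the bench beside the gutter; not to be touched. Origin: underside, x along the handle towards the head.
- tin: Loose grey tin, 54 mm diameter, 65 mm tall, standing on the bench; not to be touched. Origin: centre of its underside.
- foot_lip (a point): Middle of the top edge of the low lip at the foot of the gutter, which keeps the roller from rolling into the pan: 8 mm high, 4 mm thick, centred at gutter x = -155 mm; axes as the gutter's.
- dog_tip (a point): Tip of the catch, a steel dog 8 mm wide in a slot in the floor's middle. Raised: at gutter x = +74.5 mm, 12 mm above the floor. Its back slopes up from downhill: a part rolling up presses it down (about 1 N); it springs up behind the roller in 0.1 s once the roller's centre has passed x = +97 mm, and then blocks rolling back. A finger following 15 to 20 mm above the floor clears it.
- dog (a joint): Angle of the catch about its pivot under the floor, rad: 0 = raised (sprung up), about 0.4 = pressed down flush with the floor, at most 0.55.
- end_plate (a point): Point on the downhill face of the end plate at the top of the gutter, mid-width, 20 mm above the floor (gutter x = +135 mm); axes as the gutter's.
Not all that is in view belongs to the job. What is shaped like the roller but black is not meant.

How it is judged:
By the outcome, as a careful person would: the job done as asked, in the order asked, and still so for the second after the job is handed in, with the robot touching nothing.
It also fails if it takes over 42 s, if anything falls off the work surface, if the arm or the gripper's body presses on something with over 40 N, if the wrist force passes 120 N, or if a joint passes its speed limit or range.

## Working session

There is one attempt and no reset: what is moved stays moved. The work goes in short steps, Python scripts to look and compute and a shell command to move; the robot and the scene stay as the last step left them, time stands still between calls to the robot, and variables do not carry over. Pictures are saved under pics/ and viewed, at most 10 in all, crops included, and the job is handed in when it is done.

```bash
mkdir -p pics; ls
python3 - <<'E'
from cell import env
import cv2,numpy as np
o=env.get_obs();print({k:np.round(v,3).tolist() for k,v in o.items()},env.grip_point_offset)
for n in("top","side"):
    c=env.read_camera(n);np.savez(f"{n}0.npz",**c)
    cv2.imwrite(f"pics/{n}0.png",cv2.resize(c["frame"][:,:,::-1],(800,600)))
    print(n,c["K"].tolist(),c["D"],c["rvec"],c["tvec"])
E
```

```text
pics
{'time_s': 0.0, 'qpos': [-62.848, 18.438, -4.015, 83.174, 1.295, 78.543, -3.258], 'joint_velocities': [0.021, 0.013, -0.002, 0.109, 0.049, -0.058, -0.004], 'effort': [-0.0, -49.127, -0.404, -31.253, -0.064, 0.044, 0.0], 'tool_pos': [0.288, 0.582, 0.221], 'tool_rot': [-179.889, 0.006, 153.659], 'force': [-0.484, 0.492, -0.652], 'wrist_torque': [0.022, -0.015, 0.053], 'grasp_force': 0.0, 'grip_width': 0.088} 0.0187
top [[355.6067769693783, 0.0, 254.97853625257437], [0.0, 355.6067769693783, 190.03121139322417], [0.0, 0.0, 1.0]] [-0.09879897  0.          0.          0.          0.        ] [ 2.15224385 -2.21338776  0.13189705] [-0.06590628  0.60084175  0.90444661]
side [[356.39985986248973, 0.0, 261.494461784194], [0.0, 356.39985986248973, 191.21850063095712], [0.0, 0.0, 1.0]] [0.01543909 0.         0.         0.         0.        ] [ 2.24996475 -0.97316913  0.36499823] [-0.46236601  0.37567657  0.64925128]
```

View pics/top0.png

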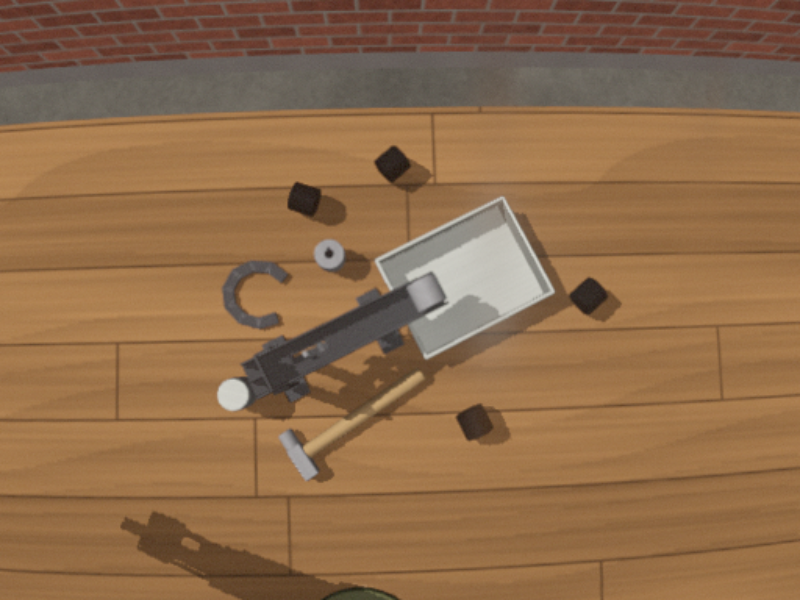

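View pics/side0.png

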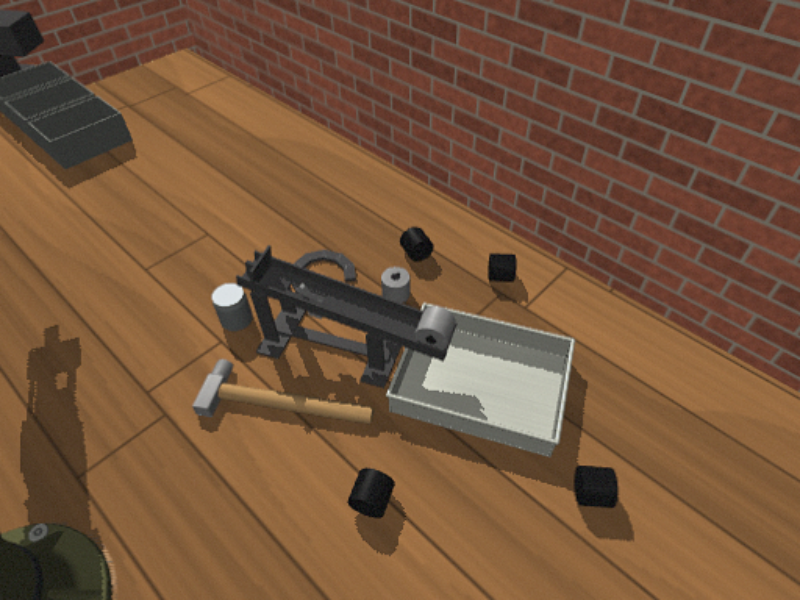

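Top view: the roller is at (426,293), in the gutter, which rises to the lower left with its end near (265,365). The spare roller is at (329,254), standing, and the tin is at (235,394). The black look-alikes lie away from the gutter. The side view agrees, with the roller at (436,328).

```bash
cat > h.py <<'E'
import cv2,numpy as np
def cloud(c):
    h,w=c["z_map"].shape;u,v=np.meshgrid(np.arange(w),np.arange(h))
    n=cv2.undistortPoints(np.stack([u,v],-1).reshape(-1,1,2).astype(float),c["K"],c["D"]).reshape(h,w,2)
    P=np.dstack([n,np.ones((h,w))])*c["z_map"][...,None]
    R=cv2.Rodrigues(c["rvec"])[0];t=np.asarray(c["tvec"]).ravel()
    return (P-t)@R
def px(c,p): return cv2.projectPoints(np.array(p,float).reshape(-1,1,3),c["rvec"],c["tvec"],c["K"],c["D"])[0].reshape(-1,2)
E
python3 - <<'E'
from h import *
import json
for n in("top","side"):
    c=dict(np.load(n+"0.npz"));W=cloud(c);s=512/800
    f=c["frame"]
    pts={"top":dict(roller=(426,293),spare=(329,246),tin=(235,394),floor=(350,330),hammer=(297,455),shoe=(230,293),pan=(495,270),bench=(600,500)),
         "side":dict(roller=(436,318),spare=(396,272),tin=(229,293),bench=(300,500))}[n]
    for k,(a,b) in pts.items(): print(n,k,W[int(b*s),int(a*s)].round(4),f[int(b*s),int(a*s)])
    if n=="top":
        z=W[...,2];V=(z>.08)&(z<.25)&(c["z_map"]>0)
        k,l,st,ce=cv2.connectedComponentsWithStats(V.astype(np.uint8));i=1+st[1:,4].argmax();print(st[1:])
        r=cv2.minAreaRect(W[l==i][:,:2].astype(np.float32));print("rect",r,cv2.boxPoints(r))
        v=f.max(2);m=(l==i)&(v<90); A=W[m]
        fit=cv2.fitLine(W[l==i][:,:2].astype(np.float32),cv2.DIST_HUBER,0,.01,.01).ravel();print("line",fit)
        np.save("g.npy",W[l==i])
        mr=(l==i)&(v>=110); print("bright",mr.sum(),W[mr].mean(0),W[mr].min(0),W[mr].max(0))
E
```

```text
top roller [ 0.5952 -0.1204  0.1293] [173 168 169]
top spare [0.687  0.0324 0.045 ] [153 149 151]
top tin [0.447  0.1846 0.0664] [208 207 198]
top floor [ 0.543  -0.0049  0.1041] [82 77 75]
top hammer [0.3412 0.0931 0.0248] [167 163 162]
top shoe [0.6169 0.2078 0.0082] [92 87 87]
top pan [ 0.6466 -0.2521  0.0016] [192 190 184]
top bench [ 0.2387 -0.4223  0.0023] [147 107  65]
[[ 153  174  134   82 3389]]
rect ((0.5378392934799194, 4.079937934875488e-05), (0.06789855659008026, 0.3223450779914856), 25.148069381713867) [[ 0.43861625  0.13150916]
 [ 0.5755997  -0.16028166]
 [ 0.6370623  -0.13142756]
 [ 0.5000789   0.16036326]]
line [ 0.42231572 -0.9064488   0.53586364  0.00498498]
bright 462 [ 0.58364936 -0.09139243  0.12382109] [ 0.47887015 -0.15704241  0.08373896] [0.63101001 0.15445817 0.16834333]
side roller [ 0.5999 -0.1236  0.1285] [152 149 149]
side spare [0.6807 0.0371 0.0466] [138 135 134]
side tin [0.4499 0.1896 0.0653] [221 226 229]
side bench [ 0.3217 -0.1341  0.0019] [157 110  69]
```

Run:
```python
from h import *
c=dict(np.load("side0.npz"))
cv2.imwrite("pics/crop1.png",cv2.resize(c["frame"][145:240,140:310,::-1],(800,447),interpolation=cv2.INTER_CUBIC))
```

```text
(no output)
```

View pics/crop1.png

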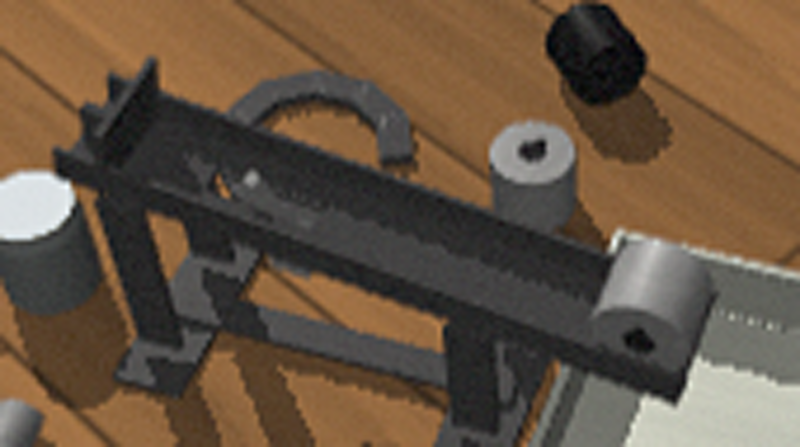

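Crop: the bare bright-steel roller lying across the foot of the gutter (crop 655,295) is the one meant. The others are the spare, standing on end on the bench (530,170), and the black cylinders such as (597,50). Only the first fits "lies crosswise at the foot". Next I refine the gutter frame from both views.

```bash
python3 - <<'E'
from h import *
th=np.radians(115.05);u=np.array([np.cos(th),np.sin(th)]);n=np.array([-u[1],u[0]]);o=np.array([.538,0.])
C,S=np.cos(np.radians(10)),np.sin(np.radians(10))
for nm in("top","side"):
    c=dict(np.load(nm+"0.npz"));W=cloud(c);P=W[c["z_map"]>0]
    s=(P[:,:2]-o)@u;y=(P[:,:2]-o)@n;z=P[:,2]-.105
    G=np.c_[s*C+z*S,y,-s*S+z*C]
    k=(abs(G[:,0])<.2)&(abs(G[:,1])<.06);G=G[k]
    f=G[(abs(G[:,2])<.006)&(abs(G[:,1])<.02)&(abs(G[:,0])<.09)];print(nm,"floor",len(f),np.median(f,0),np.polyfit(f[:,0],f[:,2],1))
    w=G[(abs(G[:,2]-.018)<.004)&(abs(G[:,0])<.1)&(abs(G[:,1])>.02)]
    for sg in(-1,1):
        q=w[w[:,1]*sg>0]; print(" wall",sg,len(q),np.median(q,0),np.polyfit(q[:,0],q[:,1],1) if len(q)>5 else "")
    r=G[(G[:,0]<-.09)&(G[:,2]>.027)&(G[:,2]<.06)&(abs(G[:,1])<.02)]
    A=np.c_[2*r[:,0],2*r[:,2],np.ones(len(r))];sol=np.linalg.lstsq(A,r[:,0]**2+r[:,2]**2,rcond=None)[0]
    print(" roller c",sol[:2],"rad",np.sqrt(sol[2]+sol[:2]@sol[:2]),"x",r[:,0].min(),r[:,0].max(),"ztop",r[:,2].max(),"y",np.median(r[:,1]))
    e=G[(G[:,2]>.03)&(G[:,0]>.1)];print(" plate",len(e),np.percentile(e,[2,50,98],axis=0).round(4).tolist())
    d=G[(abs(G[:,1])<.008)&(G[:,0]>.05)&(G[:,0]<.1)&(G[:,2]>.006)&(G[:,2]<.03)];print(" dog",len(d),d.mean(0) if len(d) else"")
    pan=P[(s<-.2)&(s>-.35)&(P[:,2]>.01)&(abs(y)<.12)];print(" pan rim",np.percentile(pan[:,2],98) if len(pan) else"")
E
python3 -m creep '{"translation":[[0,0,0],[0,0,0],[0,0,0],[0,0,0],[0,0,0]],"turn":[[0,0,0.043],[0,0,0.043],[0,0,0.043],[0,0,0.043],[0,0,0.0425]],"grip":[0,0,0,0,0]}'
```

```text
top floor 1117 [-0.00635735  0.00022399  0.00055925] [0.00645273 0.00062562]
 wall -1 151 [ 0.00287964 -0.02668871  0.01841071] [-0.00309701 -0.026671  ]
 wall 1 143 [0.00940481 0.02698789 0.01865545] [-0.0012488   0.02696749]
 roller c [-0.13273405  0.02673948] rad 0.023468535488958758 x -0.15500599194203193 -0.107925026868084 ztop 0.05290155787915528 y -5.669908711695376e-05
 plate 67 [[0.1353, -0.0268, 0.0331], [0.1377, 0.0007, 0.0403], [0.1405, 0.0281, 0.0429]]
 dog 18 [ 0.06778235 -0.00027614  0.01116912]
 pan rim 0.0505411769459395
side floor 792 [-0.00698419 -0.00457746  0.00013338] [-2.22839432e-03  8.33577163e-05]
 wall -1 194 [-0.00121389 -0.02571085  0.01709393] [ 0.00610569 -0.02589306]
 wall 1 202 [-0.00133384  0.02821561  0.01742077] [0.00315707 0.02806262]
 roller c [-0.13524972  0.02903496] rad 0.021310700333484516 x -0.1598803188071608 -0.11063718038684867 ztop 0.05214913373158293 y 0.0023617345660336734
 plate 83 [[0.1335, -0.0268, 0.0306], [0.1349, 0.0041, 0.0383], [0.1391, 0.03, 0.0416]]
 dog 17 [0.06851975 0.00158947 0.01025167]
 pan rim 0.04965336328041805
time_s: 0.72
tool_pos: [0.2883, 0.5822, 0.2219]
tool_rot: [-180.0, 0.0, 114.8]
force: [0.0, 0.2, -0.2]
grip_width: 0.0449
grasp_force: 0.0
```

The model frame matches the sizes given: floor within 1 mm, walls at ±27 mm, plate at 137 mm, roller at −134 mm. Next I travel to above the point behind the foot.

```bash
python3 -m creep '{"translation":[[-0.4,0,0],[-0.7,0,0],[-0.7,0,0],[-0.7,0,0],[-0.7,0,0]],"turn":[[0,0,0],[0,0,0],[0,0,0],[0,0,0],[0,0,0]],"grip":[0,0,0,0,0]}'
python3 -m creep '{"translation":[[-0.7,0,0],[-0.7,0,0],[-0.7,0,0],[-0.7,0,0],[-0.7,0,0]],"turn":[[0,0,0],[0,0,0],[0,0,0],[0,0,0],[0,0,0]],"grip":[0,0,0,0,0]}'
python3 -m creep '{"translation":[[-0.7,0,0],[-0.7,0,0],[-0.7,0,0],[-0.7,0,0],[-0.7,0,0]],"turn":[[0,0,0],[0,0,0],[0,0,0],[0,0,0],[0,0,0]],"grip":[0,0,0,0,0]}'
cat > st.py <<'E'
from cell import env
import numpy as np
def g():
    o=env.get_obs();p=np.array(o["tool_pos"]);th=np.radians(115.05);u=np.array([np.cos(th),np.sin(th)]);n=np.array([-u[1],u[0]])
    d=p[:2]-[.538,0];s=d@u;y=d@n;z=p[2]-.105;C,S=np.cos(np.radians(10)),np.sin(np.radians(10))
    print("t",round(o["time_s"],2),"s,y",np.round([s,y],4),"gutter x,h",np.round([s*C+z*S,-s*S+z*C],4),"z",p[2].round(4),"rot",np.round(o["tool_rot"],2),"F along u",np.round([np.dot(o["force"][:2],u),o["force"][2]],2),"grip",round(o["grip_width"],4))
if __name__=="__main__":g()
E
python3 st.py
```

```text
time_s: 1.35
tool_pos: [0.3973, 0.3486, 0.2222]
tool_rot: [-180.0, 0.0, 115.1]
force: [1.5, 0.3, 0.6]
grip_width: 0.0017
grasp_force: 0.0
time_s: 1.98
tool_pos: [0.5156, 0.0952, 0.2223]
tool_rot: [-180.0, -0.0, 115.1]
force: [0.1, 0.7, -0.4]
grip_width: 0.0005
grasp_force: 0.0
time_s: 2.6
tool_pos: [0.6345, -0.158, 0.2222]
tool_rot: [-180.0, -0.0, 115.1]
force: [-0.1, -0.2, 0.7]
grip_width: 0.0003
grasp_force: 0.0
t 2.6 s,y [-0.184  -0.0205] gutter x,h [-0.1608  0.1474] z 0.2222 rot [-1.7999e+02 -3.0000e-02  1.1509e+02] F along u [-0.14  0.66] grip 0.0003
```

```bash
python3 -m creep '{"translation":[[-0.15,-0.25,0],[0,0,0],[0,0,0.5],[0,0,0.5],[0,0,0]],"turn":[[0,0,0],[0,0,0],[0,0,0],[0,0,0],[0,0,0]],"grip":[0,0,0,0,0]}'; python3 st.py
```

```text
time_s: 3.22
tool_pos: [0.6189, -0.172, 0.1398]
tool_rot: [-179.8, -0.3, 115.2]
force: [-1.1, 0.7, 0.1]
grip_width: 0.0004
grasp_force: 0.0
t 3.23 s,y [-0.1901 -0.0004] gutter x,h [-0.1812  0.0673] z 0.1398 rot [-179.79   -0.32  115.24] F along u [1.11 0.07] grip 0.0004
```

```bash
python3 -m creep '{"translation":[[-0.05,0,0.3],[0,0,0.32],[0,0,0],[0,0,0]],"turn":[[0,0,0],[0,0,0],[0,0,0],[0,0,0]],"grip":[0,0,0,0]}'; python3 st.py
python3 - <<'E'
from cell import env
import cv2
c=env.read_camera("side");cv2.imwrite("pics/a.png",cv2.resize(c["frame"][120:250,140:340,::-1],(800,520),interpolation=cv2.INTER_CUBIC))
E
```

```text
time_s: 3.72
tool_pos: [0.624, -0.1792, 0.0953]
tool_rot: [179.8, 0.1, 115.1]
force: [-0.1, 0.4, 0.3]
grip_width: 0.0005
grasp_force: 0.0
t 3.73 s,y [-0.1987 -0.0021] gutter x,h [-0.1974  0.025 ] z 0.0953 rot [1.7983e+02 7.0000e-02 1.1511e+02] F along u [0.41 0.35] grip 0.0005
```

View pics/a.png

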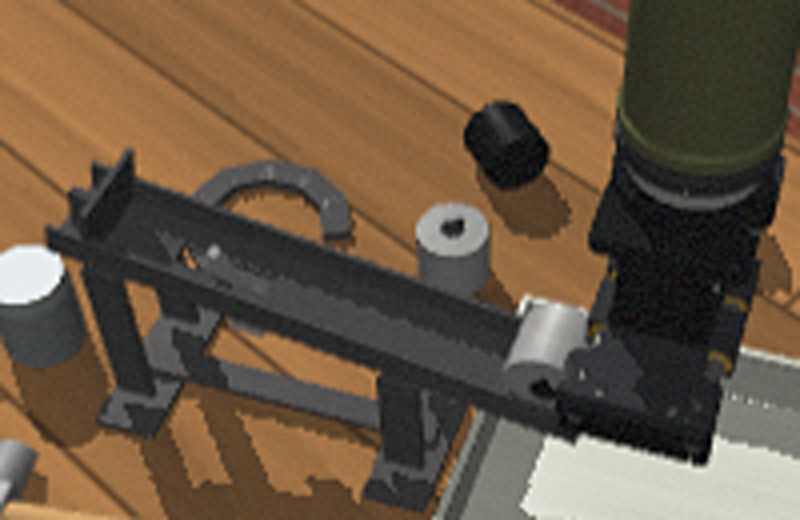

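The gripper is behind the roller and on the gutter line. Body and arm are clear; the fingers are hidden behind the body (picture 640,450). Next comes a slow approach.

```bash
python3 -m creep '{"translation":[[0.06,-0.02,0.05],[0.06,0,-0.01],[0.06,0,-0.01],[0.06,0,-0.01],[0,0,0]],"turn":[[0,0,0],[0,0,0],[0,0,0],[0,0,0],[0,0,0]],"grip":[0,0,0,0,0]}'; python3 st.py
python3 -m creep '{"translation":[[0.06,0,-0.01],[0.06,0,-0.01],[0.06,0,-0.01],[0.06,0,-0.01],[0,0,0]],"turn":[[0,0,0],[0,0,0],[0,0,0],[0,0,0],[0,0,0]],"grip":[0,0,0,0,0]}'; python3 st.py
```

```text
time_s: 4.4
tool_pos: [0.6131, -0.1623, 0.0915]
tool_rot: [180.0, -0.0, 115.1]
force: [0.4, -0.2, 0.4]
grip_width: 0.0007
grasp_force: 0.0
t 4.4 s,y [-0.1789  0.0007] gutter x,h [-0.1785  0.0178] z 0.0915 rot [ 1.7998e+02 -1.0000e-02  1.1509e+02] F along u [-0.3   0.35] grip 0.0007
time_s: 5.03
tool_pos: [0.6047, -0.1447, 0.0946]
tool_rot: [180.0, -0.1, 115.1]
force: [0.1, -0.5, 0.2]
grip_width: 0.0005
grasp_force: 0.5
t 5.03 s,y [-0.1593  0.0008] gutter x,h [-0.1587  0.0174] z 0.0946 rot [ 1.7999e+02 -5.0000e-02  1.1509e+02] F along u [-0.53  0.16] grip 0.0005
```

```bash
for i in 1; do python3 -m creep '{"translation":[[0.06,0,-0.02],[0.06,0,-0.01],[0.06,0,-0.01],[0.06,0,-0.01],[0.06,0,-0.01]],"turn":[[0,0,0],[0,0,0],[0,0,0],[0,0,0],[0,0,0]],"grip":[0,0,0,0,0]}'; done; python3 st.py
python3 -m creep '{"translation":[[0.06,0,-0.01],[0.06,0,-0.01],[0.06,0,-0.01],[0.06,0,-0.01],[0.06,0,-0.013]],"turn":[[0,0,0],[0,0,0],[0,0,0],[0,0,0],[0,0,0]],"grip":[0,0,0,0,0]}'; python3 st.py
python3 - <<'E'
from cell import env
import cv2
c=env.read_camera("side");cv2.imwrite("pics/b.png",cv2.resize(c["frame"][120:250,140:340,::-1],(800,520),interpolation=cv2.INTER_CUBIC))
E
```

```text
time_s: 5.65
tool_pos: [0.5946, -0.1235, 0.0995]
tool_rot: [180.0, -0.0, 115.1]
force: [1.1, -2.4, 0.6]
grip_width: 0.0005
grasp_force: 1.3
t 5.65 s,y [-0.1359  0.001 ] gutter x,h [-0.1348  0.0181] z 0.0995 rot [179.99  -0.   115.05] F along u [-2.68  0.56] grip 0.0005
time_s: 6.28
tool_pos: [0.5844, -0.1018, 0.1037]
tool_rot: [180.0, -0.0, 115.0]
force: [0.3, -2.1, 1.5]
grip_width: 0.0002
grasp_force: 1.3
t 6.28 s,y [-0.1119  0.0011] gutter x,h [-0.1104  0.0181] z 0.1037 rot [180.    -0.   115.05] F along u [-2.04  1.47] grip 0.0002
```

View pics/b.png

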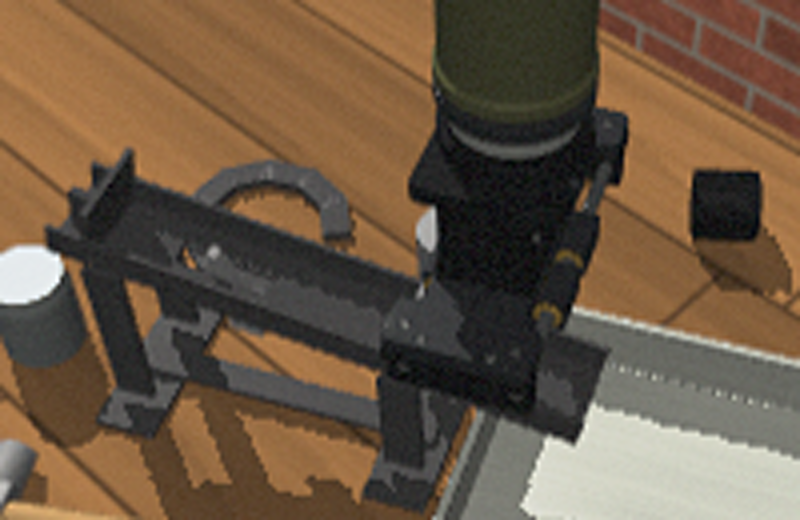

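The foot of the gutter is empty at (570,400), so the roller is ahead of the finger, hidden by the gripper body, and the force is a steady 2 N or so. I keep pushing.

```bash
python3 -m creep '{"translation":[[0.06,0,-0.012],[0.06,0,-0.01],[0.06,0,-0.012],[0.06,0,-0.01],[0.06,0,-0.012]],"turn":[[0,0,0],[0,0,0],[0,0,0],[0,0,0],[0,0,0]],"grip":[0,0,0,0,0]}' |grep force:; python3 st.py
python3 -m creep '{"translation":[[0.06,0.005,-0.01],[0.06,0,-0.01],[0.06,0,-0.01],[0.06,0,-0.011],[0.06,0,-0.011]],"turn":[[0,0,0],[0,0,0],[0,0,0],[0,0,0],[0,0,0]],"grip":[0,0,0,0,0]}' |grep force:; python3 st.py
python3 -m creep '{"translation":[[0.06,0.005,-0.01],[0.06,0,-0.01],[0.06,0,-0.011],[0.06,0,-0.011],[0.06,0,-0.011]],"turn":[[0,0,0],[0,0,0],[0,0,0],[0,0,0],[0,0,0]],"grip":[0,0,0,0,0]}' |grep force:; python3 st.py
python3 -m creep '{"translation":[[0.06,0,-0.01],[0.06,0,-0.01],[0.06,0,-0.011],[0.06,0,-0.011],[0.06,0,-0.011]],"turn":[[0,0,0],[0,0,0],[0,0,0],[0,0,0],[0,0,0]],"grip":[0,0,0,0,0]}' |grep force:; python3 st.py
```

```text
force: [1.4, -1.4, 0.6]
grasp_force: 1.3
t 6.95 s,y [-0.0879  0.0011] gutter x,h [-0.086   0.0183] z 0.1081 rot [180.    -0.   115.05] F along u [-1.84  0.57] grip 0.0004
force: [1.5, -2.3, 1.0]
grasp_force: 1.3
t 7.58 s,y [-0.0639  0.0007] gutter x,h [-0.0617  0.0183] z 0.1123 rot [180.    -0.   115.05] F along u [-2.7   0.98] grip 0.0003
force: [1.5, -2.9, 1.0]
grasp_force: 1.3
t 8.2 s,y [-0.0399  0.0003] gutter x,h [-0.0373  0.0183] z 0.1166 rot [180.    -0.   115.05] F along u [-3.23  1.04] grip 0.0006
force: [1.2, -1.9, 0.4]
grasp_force: 1.3
t 8.82 s,y [-0.0159  0.0003] gutter x,h [-0.0129  0.0183] z 0.1208 rot [180.    -0.   115.05] F along u [-2.23  0.39] grip 0.0004
```

```bash
python3 -m creep '{"translation":[[0.06,0,-0.012],[0.06,0,-0.011],[0.06,0,-0.011],[0.06,0,-0.011],[0.06,0,-0.011]],"turn":[[0,0,0],[0,0,0],[0,0,0],[0,0,0],[0,0,0]],"grip":[0,0,0,0,0]}' |grep force:; python3 st.py
python3 -m creep '{"translation":[[0.06,0,-0.011],[0.06,0,-0.01],[0.06,0,-0.011],[0.06,0,-0.011],[0.06,0,-0.011]],"turn":[[0,0,0],[0,0,0],[0,0,0],[0,0,0],[0,0,0]],"grip":[0,0,0,0,0]}' |grep force:; python3 st.py
python3 -m creep '{"translation":[[0.05,0,-0.01],[0.05,0,-0.01],[0.05,0,-0.01],[0.05,0,-0.01],[0,0,0]],"turn":[[0,0,0],[0,0,0],[0,0,0],[0,0,0],[0,0,0]],"grip":[0,0,0,0,0]}' |grep force:; python3 st.py
```

```text
force: [0.7, -3.4, 1.5]
grasp_force: 1.9
t 9.45 s,y [0.0079 0.0002] gutter x,h [0.0113 0.0186] z 0.1253 rot [1.7999e+02 2.0000e-02 1.1505e+02] F along u [-3.39  1.5 ] grip 0.0002
force: [0.9, -3.4, 1.1]
grasp_force: 1.5
t 10.07 s,y [0.0323 0.0003] gutter x,h [0.0361 0.0185] z 0.1295 rot [-1.7999e+02 -2.0000e-02  1.1506e+02] F along u [-3.44  1.11] grip 0.0003
force: [0.5, 0.2, -0.0]
grasp_force: 0.1
t 10.7 s,y [0.049  0.0003] gutter x,h [0.053  0.0186] z 0.1325 rot [-1.7998e+02 -7.0000e-02  1.1510e+02] F along u [-0.02 -0.03] grip 0.0006
```

```bash
python3 -m creep '{"translation":[[0.03,0,-0.006],[0.03,0,-0.005],[0.03,0,-0.005],[0,0,0],[0,0,0]],"turn":[[0,0,0],[0,0,0],[0,0,0],[0,0,0],[0,0,0]],"grip":[0,0,0,0,0]}' |grep force:; python3 st.py
python3 -m creep '{"translation":[[0.03,0,-0.006],[0.03,0,-0.005],[0.03,0,-0.005],[0,0,0],[0,0,0]],"turn":[[0,0,0],[0,0,0],[0,0,0],[0,0,0],[0,0,0]],"grip":[0,0,0,0,0]}' |grep force:; python3 st.py
python3 - <<'E'
from cell import env
import cv2
c=env.read_camera("side");cv2.imwrite("pics/c.png",cv2.resize(c["frame"][120:250,100:300,::-1],(800,520),interpolation=cv2.INTER_CUBIC))
E
```

```text
force: [-0.0, -1.1, 0.1]
grasp_force: 0.3
t 11.32 s,y [0.0553 0.0003] gutter x,h [0.0595 0.0188] z 0.1338 rot [-1.7999e+02 -2.0000e-02  1.1506e+02] F along u [-0.95  0.13] grip 0.0003
force: [0.9, -1.8, -0.3]
grasp_force: 0.6
t 11.95 s,y [0.0625 0.0002] gutter x,h [0.0668 0.0189] z 0.1352 rot [ 1.8000e+02 -2.0000e-02  1.1506e+02] F along u [-2.   -0.34] grip 0.0006
```

View pics/c.png

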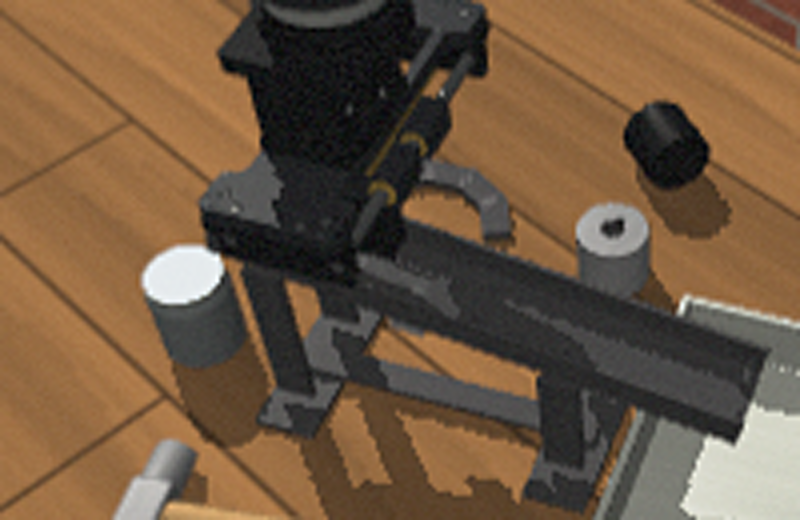

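```bash
python3 -m creep '{"translation":[[0.025,0,-0.005],[0.025,0,-0.004],[0.01,0,-0.002],[0,0,0],[0,0,0]],"turn":[[0,0,0],[0,0,0],[0,0,0],[0,0,0],[0,0,0]],"grip":[0,0,0,0,0]}' |grep force:; python3 st.py
python3 -m creep '{"translation":[[-0.04,0,0.006],[-0.04,0,0.006],[-0.04,0,0.006],[-0.04,0,0.006],[0,0,0]],"turn":[[0,0,0],[0,0,0],[0,0,0],[0,0,0],[0,0,0]],"grip":[0,0,0,0,0]}' |grep force:; python3 st.py
python3 -m creep '{"translation":[[-0.06,0,0.01],[-0.06,0,0.01],[-0.06,0,0.01],[-0.06,0,0.01],[0,0,0]],"turn":[[0,0,0],[0,0,0],[0,0,0],[0,0,0],[0,0,0]],"grip":[0,0,0,0,0]}' |grep force:; python3 st.py
```

```text
force: [1.5, -1.3, 2.1]
grasp_force: 1.0
t 12.62 s,y [0.0671 0.0002] gutter x,h [0.0715 0.019 ] z 0.1361 rot [ 1.8000e+02 -1.0000e-02  1.1505e+02] F along u [-1.85  2.13] grip 0.0004
force: [-0.1, 0.7, 0.3]
grasp_force: 0.0
t 13.25 s,y [0.054  0.0003] gutter x,h [0.0583 0.0194] z 0.1342 rot [-1.8000e+02 -2.0000e-02  1.1502e+02] F along u [0.69 0.26] grip 0.0004
force: [0.4, 0.1, 1.1]
grasp_force: 0.0
t 13.88 s,y [0.0344 0.0004] gutter x,h [0.0384 0.0196] z 0.131 rot [-1.7999e+02  1.0000e-02  1.1499e+02] F along u [-0.09  1.06] grip 0.0005
```

The finger comes away with no contact force, which suggests the catch holds. I rise, back off and look.

```bash
python3 -m creep '{"translation":[[-0.1,0,-0.3],[-0.2,0,-0.5],[-0.4,0,-0.5],[-0.6,0,0],[-0.6,0,0]],"turn":[[0,0,0],[0,0,0],[0,0,0],[0,0,0],[0,0,0]],"grip":[0,0,0,0,0]}' |grep force:
python3 -m creep '{"translation":[[-0.6,0,0],[-0.4,0,0],[0,0,0],[0,0,0],[0,0,0]],"turn":[[0,0,0],[0,0,0],[0,0,0],[0,0,0],[0,0,0]],"grip":[0,0,0,0,0]}' |grep force:;python3 st.py
python3 - <<'E'
from cell import env
from h import *
th=np.radians(115.05);u=np.array([np.cos(th),np.sin(th)]);n=np.array([-u[1],u[0]]);C,S=np.cos(np.radians(10)),np.sin(np.radians(10))
im=[]
for nm in("side","top"):
    c=env.read_camera(nm);P=cloud(c)[c["z_map"]>0]
    d=P[:,:2]-[.538,0];s=d@u;z=P[:,2]-.105;G=np.c_[s*C+z*S,d@n,-s*S+z*C]
    r=G[(G[:,0]>.05)&(G[:,0]<.131)&(abs(G[:,1])<.018)&(G[:,2]>.03)&(G[:,2]<.06)]
    if len(r): print(nm,len(r),"x range",r[:,0].min(),r[:,0].max(),"x at top",np.median(r[r[:,2]>np.percentile(r[:,2],70),0]),"h",r[:,2].max())
    x=c["frame"][130:240,100:300] if nm=="side" else c["frame"][170:280,130:330]
    im.append(cv2.resize(x[:,:,::-1],(545,300),interpolation=cv2.INTER_CUBIC))
cv2.imwrite("pics/d.png",np.vstack(im))
E
```

```text
force: [0.2, 0.4, -0.2]
grasp_force: 0.0
force: [0.5, 1.0, 0.3]
grasp_force: 0.0
t 15.12 s,y [-0.1954 -0.0006] gutter x,h [-0.1698  0.162 ] z 0.2351 rot [ 1.7996e+02 -6.0000e-02  1.1518e+02] F along u [0.69 0.26] grip 0.0004
side 263 x range 0.07018125162733224 0.11782758092856215 x at top 0.09456108714349899 h 0.051214118746050794
top 355 x range 0.07120090562912622 0.11981745753773163 x at top 0.09455535782251265 h 0.053951603530426585
```

View pics/d.png

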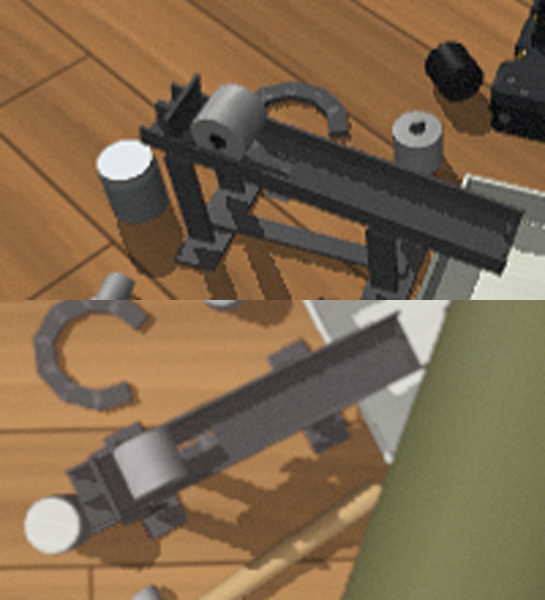

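The roller is parked at about x = +95 mm, side view (228,122), resting back on the raised catch as described. It is at rest, and the neighbouring things have not moved.

```bash
python3 -c "
from cell import env
print(env.sign_off())"
```

```text
the job is handed in; nothing more can be done
None
```

The roller was pushed gently up the gutter and is parked at about x = +95 mm, held by the raised catch; the finger is clear, nothing else was touched, and the job was handed in after about 15 s of robot time.

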